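# Renew the worn guide bush of a strap-punching jig

### The job

The middle guide bush of the strap-punching jig is worn out: draw it out of its bore and put it in the scrap box. Then take the new bronze bush from the parts tray and press it squarely into the empty bore, with firm steady pressure and no blows or forcing, until its shoulder is down flush on the guide plate all round; let go and leave everything else on the bench where it is.

Things in the scene. Friction and masses are not known exactly. Their poses are not given: they have to be found in the camera images.
- jig: strap-punching jig bolted to the bench: dark steel bed 130 x 310 mm, aluminium guide plate 90 (x) x 240 (y) mm, 24 thick, flat top 50 above the bench. Origin: centre of the bed, on the bench; z up. Bush stations along y: sound bronze bushes, fixed, at y = +-70 mm (heads 34 mm across, 12 above the plate), the worn one at x = y = 0. Red clamp past the plate at the +y end, 56 mm high
- bore (a point): centre of the middle bore's mouth, level with the plate's top. Bore vertical, through the plate, 27 mm across, sharp-edged. Six springy lands in it grip a bush (the press fit): drag begins with the foot 5 mm down, climbs in three steps to 12 to 18 N at about 17 mm, then stays at 8 to 15 N until home (more if it is crooked); as much when pulling out. A bush let go stays put
- worn_bush: worn bush, blackened brown, loose, gripped in the middle bore with its shoulder on the plate at the start. Shape, size and origin as new_bush (centre of the foot's underside, z up to the head). 0.1 kg
- new_bush: new bright bronze bush, loose, standing foot down in one tray compartment. Shank 26 mm across, 24 long, its lowest 5 mm tapering to 22; above it a knurled head 34 across, 12 high, its underside the shoulder. Origin: centre of the foot's underside, z up the axis. Home: origin 24 mm below bore, head top 12 above it. The dark spot on top is not a real hole. 0.1 kg
- tray: pale wooden parts tray, fixed: 190 (x) x 100 (y) mm, 18 high, walls and floor 5 thick, split in two by a wall across the middle; origin at the centre of its underside. One bush stands near the middle of each compartment, about 50 mm from the origin along x, on the floor
- spare_bush: a larger steel-grey bush (head 44 mm in diameter, 38 mm tall) standing loose in the other compartment of the tray; not wanted, leave it. Origin at the centre of its underside
- scrap_box: red open scrap box, fixed: 130 x 130 mm outside, 40 mm high, 6 mm walls, floor 5 to 6 mm above the bench; origin at the centre of its underside, z up
- maul: dark wooden maul standing upright on its head, 84 mm in diameter and 212 mm high, loose, to be left alone; origin at the centre of its underside
- padlock: brass padlock lying flat, 42 x 45 x 17 mm with a steel shackle towards its +x, loose, to be left alone; origin at the centre of its body's underside
- dye_bottle: brown dye bottle, 52 mm in diameter and 95 mm high, loose, to be left alone; origin at the centre of its underside
- wax_tin: yellow round wax tin, 68 mm in diameter and 30 mm high, loose, to be left alone; origin at the centre of its underside

How it is judged:
By the outcome, as a careful person would: the job done as asked, in the order asked, and still so for the second after the job is handed in, with the robot touching nothing.
It also fails if it takes over 67 s, if anything falls off the work surface, if the arm or the gripper's body presses on something with over 40 N, if the wrist force passes 120 N, or if a joint passes its speed limit or range.

### The arm

A 6-joint arm with a two-finger parallel gripper is mounted at the origin on the work surface. World frame = base frame: x ahead of the robot, y to its left, z up, the work surface at z = 0. Lengths are in m, angles in rad, forces in N, time in s.
With the tool pointing down it reaches from about 0.3 to 0.95 m from the base axis. Payload 3.1 kg.
Tool frame: the origin (TCP) lies midway between the tips of the shut fingers; the grasp point (between the pads) lies 19 mm behind it; z points along the fingers, y is the direction in which the jaws open and shut (so a half turn about z gives the same grasp; the last joint's range is limited). The gripper opens to 85 mm and grips with 20 to 120 N. Pads are 22 mm wide; open, the fingers measure 114 mm over their backs; the gripper's body (76 mm by 85 mm) begins 54 mm behind the grasp point. The pads swing forward as they close: fully open they stand 13 mm farther back than shut.
Start: joints at [-0.07, 0.308, 1.634, -0, 1.2, -0.07], TCP at [0.625, -0, 0.195] pointing down, gripper open.
Joint ranges: [-3.06, 3.06], [-0.79, 1.96], [0.05, 2.63], [-1.19, 4.34], [0.05, 2.64], [-2.94, 2.94]. Speed limits (rad/s): [2.79, 2.79, 3.14, 3.14, 3.14, 3.14].

### API

Orientations are given as a 3x3 rotation matrix whose columns are the frame's x, y, z axes.
In Python, from workcell import * gives the robot as it stands.
- The arm moves only by the tool apply_moves, never from a script. Its argument "series" is a list of rows, each a list of 7 numbers: the shift along the tool's x, y, z in m, then the turn, a rotation vector about the tool's x, y, z in rad, then the closure, from -1 (fully open) to 1 (shut). In form: [[x, y, z, wx, wy, wz, jaw], ...]. A call has exactly 8 rows; each row shifts and turns the commanded pose from where the row before left it, along the tool's axes as they then stand; what a row does not reach is not made up. A row lasts 1/12 s, in which the tool goes at most 41.7 mm and 7.16 degrees, less where a joint would pass 70% of its speed; a pose out of reach is approached as far as the arm can. A call is refused whole if a number of a shift passes 0.0417 or a number of a turn 0.125, either way. A call with a gripper value outside its range is refused whole. The fingers move at their own pace and stop on an object; "force" is the grip in N (left out, the last holds). Time passes only in rows, so rows that do not move let the fingers close, or fill a call up. It gives the time, the measured TCP pose, the force and the opening at its end, in the units of the state.
- read_state(): the state, without advancing time (a new reading comes with each control period).
- get_image(name): name is "scene" or "side" or "wrist"; returns the picture (384x512x3 uint8, red, green, blue); there is no depth.
- camera_params(name): a dict with "K" (3x3 intrinsics, pixels), "dist_coeffs" ([k1, k2, p1, p2, k3] as OpenCV has them; the pictures are not rectified), "extrinsics" (4x4, takes a point from camera to world coordinates); the wrist camera has in their place "tool_from_camera" (4x4, takes a point from camera to tool coordinates, whose origin is the TCP and whose axes are the flange's). Camera axes: x right, y up, looking along -z (the intrinsics and any distortion apply to the point x, -y, -z); pixel columns grow to the right and rows downward; lengths in m; the calibration is good to about 2 mm. A picture is of the moment at which its call begins: read the wrist's pose just before it. camera_params takes no time and is no camera call.
- hand_in(): hands the job in, once; it reports no verdict.
The state is a dict: "time": time; "qpos": joint angles; "qvel": joint speeds; "joint_torque": joint torques, N m; "tcp_pos": TCP position; "eef_rot": TCP orientation; "contact_force": force on the tool from outside, world axes, zero at the start; "torque": the same for the moment, N m; "opening": finger opening in m.
Only numpy, scipy, OpenCV 4.12 (cv2) and the standard library are available. Lean on these libraries where they do the work, as an engineer would, in place of code of your own. Each camera call takes 0.05 s, during which the arm holds its last target. There are 200 camera calls.

## Working session

There is one attempt and no reset: what is moved stays moved. The work goes in short steps, Python scripts to look and compute and a tool call to move; the robot and the scene stay as the last step left them, time stands still between calls to the robot, and variables do not carry over. Pictures are saved under pics/ and viewed, about 8 in all and at most 12, crops included, and the job is handed in when it is done.

Besides the shell and the picture viewer there is one more tool, called after "Emit:" by a JSON object that holds its "name" and its "arguments". apply_moves: Moves the arm, as the interface text tells. Its arguments: {"type":"object","properties":{"series":{"type":"array","items":{"type":"array","items":{"type":"number"}}},"force":{"type":"number"}},"required":["series"]}

```bash
mkdir -p pics
cat > h.py <<'E'
from workcell import *
import numpy as np, cv2
def cam(n):
    p=camera_params(n); K=np.array(p["K"]); d=np.array(p["dist_coeffs"])
    if "extrinsics" in p: T=np.array(p["extrinsics"])
    else:
        s=read_state(); W=np.eye(4); W[:3,:3]=s["eef_rot"]; W[:3,3]=s["tcp_pos"]; T=W@np.array(p["tool_from_camera"])
    return K,d,T
def ray(n,uv,z,c=None):
    K,d,T=c or cam(n)
    q=cv2.undistortPoints(np.array([[uv]],float),K,d)[0,0]
    v=T[:3,:3]@np.array([q[0],-q[1],-1]); o=T[:3,3]
    return o+v*(z-o[2])/v[2]
def proj(n,P,c=None):
    K,d,T=c or cam(n)
    p=(np.array(P,float)-T[:3,3])@T[:3,:3]; p=p*[1,-1,-1]
    return cv2.projectPoints(p.reshape(-1,1,3),np.zeros(3),np.zeros(3),K,d)[0][:,0]
def snap(n,f,crop=None,s=1):
    c=cam(n); im=get_image(n)[:,:,::-1]
    cv2.imwrite('pics/raw_'+f+'.png',im)
    if crop: im=im[crop[1]:crop[3],crop[0]:crop[2]]
    im=cv2.resize(im,None,fx=s,fy=s,interpolation=cv2.INTER_CUBIC); cv2.imwrite('pics/'+f+'.png',im)
    return c
E
python3 - <<'E'
from h import *
print(read_state())
for n in("scene","side","wrist"): c=snap(n,n+"0",s=1.5 if n=="scene" else 1); print(n,c[0].tolist(),c[1],c[2].round(3).tolist())
E
```

```text
{'time': 0.0, 'qpos': array([-6.97248002e-02,  3.09006572e-01,  1.63520364e+00, -1.56577759e-05,
        1.19970584e+00, -6.97202178e-02]), 'qvel': array([-0.0001272 ,  0.00098968, -0.0005235 , -0.00101828, -0.00053288,
        0.00101345]), 'joint_torque': array([ 1.43707580e-04, -4.15252447e+01, -2.76667070e+01, -1.74997494e-04,
        1.01000658e-02, -1.14578896e-05]), 'tcp_pos': array([6.24083991e-01, 1.60010304e-05, 1.94038068e-01]), 'eef_rot': array([[-9.41767248e-07,  9.99997312e-01, -2.31876098e-03],
       [ 9.99999989e-01,  1.28334765e-06,  1.47310123e-04],
       [ 1.47312702e-04, -2.31876082e-03, -9.99997301e-01]]), 'contact_force': array([0.22524511, 0.76268241, 0.44629882]), 'torque': array([ 0.05510747, -0.02745162, -0.00970893]), 'opening': 0.08568675060293215}
scene [[470.3156824960217, 0.0, 247.2211234673611], [0.0, 470.3156824960217, 202.06730472182593], [0.0, 0.0, 1.0]] [0.00905755 0.         0.         0.         0.        ] [[-0.761, -0.402, 0.509, 1.251], [0.648, -0.444, 0.618, 0.902], [-0.022, 0.801, 0.599, 0.855], [0.0, 0.0, 0.0, 1.0]]
side [[363.14525794273874, 0.0, 252.37369222889814], [0.0, 363.14525794273874, 197.48823753934812], [0.0, 0.0, 1.0]] [-0.10333672  0.          0.          0.          0.        ] [[0.952, 0.23, -0.2, 0.36], [-0.305, 0.714, -0.63, -0.592], [-0.003, 0.661, 0.75, 0.807], [0.0, 0.0, 0.0, 1.0]]
wrist [[277.43891140229334, 0.0, 253.34332101943514], [0.0, 277.43891140229334, 193.90746955189078], [0.0, 0.0, 1.0]] [-0.01688136  0.          0.          0.          0.        ] [[1.0, 0.0, 0.001, 0.624], [-0.0, 0.956, 0.294, 0.075], [-0.001, -0.294, 0.956, 0.372], [0.0, 0.0, 0.0, 1.0]]
```

View pics/scene0.png

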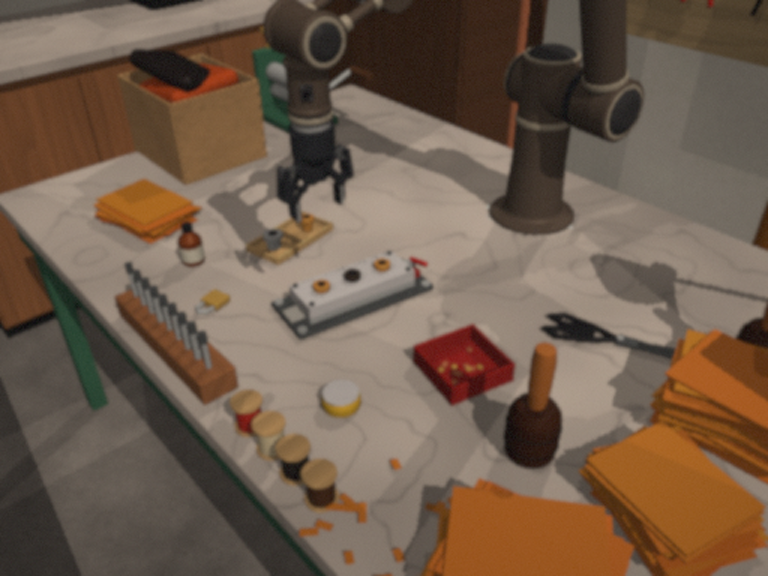

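View pics/wrist0.png

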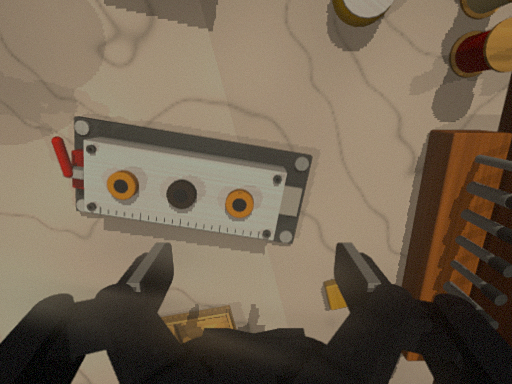

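Scene view: the jig is centred at about (352,285) in the 1.5x picture. The tray's bronze bush is at (307,222), the grey spare at (273,240), the scrap box at (464,362) and the maul at (535,430). In the wrist view the bush heads are at (123,185), (181,194) and (240,204), with the clamp on the left.

Run:
```python
from h import *
w=cam("wrist"); s=cam("scene")
im=cv2.imread('pics/raw_wrist0.png')
for uv in [(123,185),(181,194),(240,204)]: print('jig w',uv,ray("wrist",uv,.062,w).round(4))
print('worn from scene',ray("scene",(352/1.5,274/1.5),.062,s).round(4))
print('new',ray("scene",(307/1.5,219/1.5),.041,s).round(4),'spare',ray("scene",(273/1.5,234/1.5),.043,s).round(4))
for n,uv in dict(l=(414,348),b=(458,398),r=(514,365),t=(470,328)).items(): print('box',n,ray("scene",np.array(uv)/1.5,.04,s).round(3))
for n,uv in dict(l=(247,243),b=(262,266),r=(333,228),t=(310,212)).items(): print('tray',n,ray("scene",np.array(uv)/1.5,.018,s).round(3))
print('maul',ray("scene",np.array((533,455))/1.5,0.0,s).round(3))
print('bedcorners',[ray("wrist",u,.02,w).round(3).tolist() for u in((76,117),(311,155),(296,245),(73,212))])
```

```text
jig w (123, 185) [ 0.4726 -0.0101  0.062 ]
jig w (181, 194) [ 0.5395 -0.021   0.062 ]
jig w (240, 204) [ 0.6085 -0.0335  0.062 ]
worn from scene [ 0.5425 -0.0155  0.062 ]
new [ 0.4591 -0.2831  0.041 ] spare [ 0.5564 -0.2779  0.043 ]
box l [0.588 0.213 0.04 ]
box b [0.621 0.352 0.04 ]
box r [0.491 0.36  0.04 ]
box t [0.473 0.241 0.04 ]
tray l [ 0.6   -0.321  0.018]
tray b [ 0.627 -0.22   0.018]
tray r [ 0.417 -0.242  0.018]
tray t [ 0.411 -0.339  0.018]
maul [ 0.593  0.49  -0.   ]
bedcorners [[0.405, 0.065, 0.02], [0.698, 0.018, 0.02], [0.684, -0.109, 0.02], [0.378, -0.06, 0.02]]
```

View pics/side0.png

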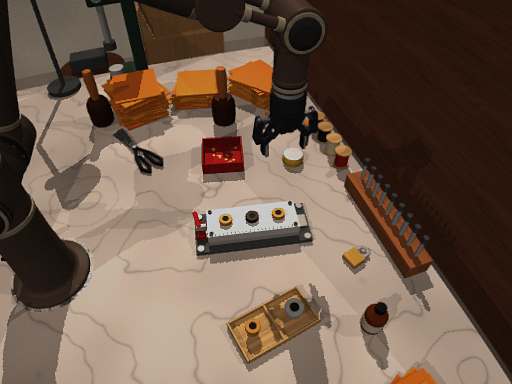

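The side view agrees on the layout: worn bush at about (252,216), new bush at (253,326), box at (222,155). The measured bush spacing of 69 mm against the stated 70 fits. Next I go above the worn bush and turn the jaws across the row.

Emit:
{"name": "apply_moves", "arguments": {"series": [[-0.005, -0.028, 0.018, 0, 0, 0, -1], [-0.008, -0.028, 0.018, 0, 0, 0, -1], [-0.008, -0.0285, 0.018, 0, 0, 0, -1], [0, 0, 0, 0, 0, -0.12, -1], [0, 0, 0, 0, 0, -0.12, -1], [0, 0, 0, 0, 0, -0.12, -1], [0, 0, 0, 0, 0, -0.12, -1], [0, 0, 0, 0, 0, -0.12, -1]], "force": 60}}

```text
time: 0.82
tcp_pos: [0.54, -0.0211, 0.1409]
eef_rot: [[-0.569, 0.822, -0.001], [0.822, 0.569, 0.0], [0.001, -0.001, -1.0]]
contact_force: [0.2, -0.3, 0.5]
opening: 0.0856
```

Emit:
{"name": "apply_moves", "arguments": {"series": [[0, 0, 0, 0, 0, -0.12, -1], [0, 0, 0, 0, 0, -0.12, -1], [0, 0, 0, 0, 0, -0.12, -1], [0, 0, 0, 0, 0, -0.12, -1], [0, 0, 0, 0, 0, -0.12, -1], [0, 0, 0, 0, 0, -0.12, -1], [0, 0, 0, 0, 0, -0.08, -1], [0, 0, 0, 0, 0, 0, -1]]}}

```text
time: 1.48
tcp_pos: [0.5402, -0.021, 0.1409]
eef_rot: [[-0.986, 0.169, -0.001], [0.169, 0.986, 0.0], [0.001, -0.0, -1.0]]
contact_force: [-0.3, 0.6, 0.2]
opening: 0.0855
```

Run:
```python
from h import *
s=read_state();print(s['time'],s['tcp_pos'],s['eef_rot'].round(4).tolist(),s['contact_force'])
c=snap("wrist","w1",s=1.5); np.savez('w1.npz',*c)
```

```text
1.4833 [ 0.54015683 -0.02097994  0.14092863] [[-0.9857, 0.1687, -0.0007], [0.1687, 0.9857, 0.0001], [0.0007, -0.0001, -1.0]] [-0.30323757  0.62195471  0.22383001]
```

View pics/w1.png

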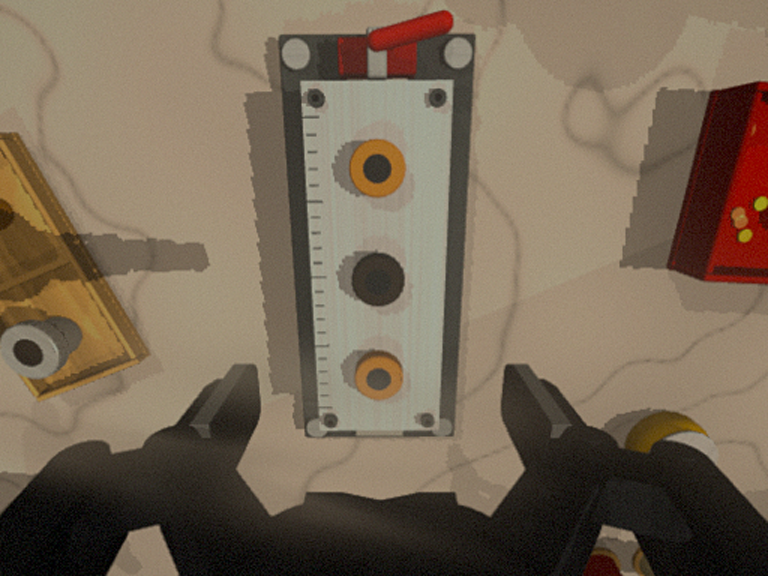

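The jig lies straight in view, and the three heads are at (377,168), (378,278) and (379,376) in the 1.5x picture.

Run:
```python
from h import *
f=np.load('w1.npz');c=(f['arr_0'],f['arr_1'],f['arr_2'])
im=cv2.imread('pics/raw_w1.png'); 
P=[]
for uv in [(377,168),(377.5,278),(379,376)]:
    P.append(ray("wrist",np.array(uv)/1.5,.062,c)); print(P[-1].round(4))
hsv=cv2.cvtColor(im,cv2.COLOR_BGR2HSV)
# dark head of worn
m=((im.max(2)<75)).astype(np.uint8); m[:,:225]=0;m[:,280:]=0;m[:160]=0;m[210:]=0
n,l,s,ce=cv2.connectedComponentsWithStats(m);i=1+s[1:,4].argmax();print(s[i],ce[i],ray("wrist",ce[i],.062,c).round(4))
print(proj("wrist",[[.54,-.021,.062]],c))
d=P[2]-P[0];print(np.linalg.norm(d),d/np.linalg.norm(d))
R=read_state()['eef_rot'];print('tool shift', R.T@(P[1]-read_state()['tcp_pos']), R.T@((P[0]+P[2])/2-read_state()['tcp_pos']))
```

```text
[ 0.4688 -0.0111  0.062 ]
[ 0.5355 -0.0223  0.062 ]
[ 0.6048 -0.0333  0.062 ]
[235 169  34  35 949] [251.44994731 185.96838778] [ 0.5361 -0.0227  0.062 ]
[[253.83599897 189.51141877]]
0.1378443116607543 [ 0.98690079 -0.16132833  0.        ]
tool shift [ 0.0043453  -0.002145    0.07900787] [ 0.00309695 -0.00177593  0.07900714]
```

Emit:
{"name": "apply_moves", "arguments": {"series": [[0.0037, -0.002, 0.018, 0, 0, 0, -1], [0, 0, 0.02, 0, 0, 0, -1], [0, 0, 0.02, 0, 0, 0, -1], [0, 0, 0.02, 0, 0, 0, -1], [0, 0, 0.0145, 0, 0, 0, -1], [0, 0, 0, 0, 0, 0, -0.3], [0, 0, 0, 0, 0, 0, -0.1], [0, 0, 0, 0, 0, 0, 0]], "force": 25}}

```text
time: 2.2
tcp_pos: [0.5373, -0.0224, 0.0495]
eef_rot: [[-0.985, 0.171, 0.001], [0.171, 0.985, -0.0], [-0.001, 0.0, -1.0]]
contact_force: [0.0, 0.0, 0.3]
opening: 0.0515
```

Emit:
{"name": "apply_moves", "arguments": {"series": [[0, 0, 0, 0, 0, 0, 0.1], [0, 0, 0, 0, 0, 0, 0.2], [0, 0, 0, 0, 0, 0, 0.3], [0, 0, 0, 0, 0, 0, 1], [0, 0, 0, 0, 0, 0, 1], [0, 0, 0, 0, 0, 0, 1], [0, 0, 0, 0, 0, 0, 1], [0, 0, 0, 0, 0, 0, 1]]}}

```text
time: 2.87
tcp_pos: [0.5365, -0.0224, 0.0488]
eef_rot: [[-0.985, 0.17, -0.0], [0.17, 0.985, 0.0], [0.0, 0.0, -1.0]]
contact_force: [-0.3, -0.2, -0.8]
opening: -0.0002
```

Run:
```python
from h import *
s=read_state();print(s['time'],s['tcp_pos'],s['eef_rot'].round(4).tolist(),s['contact_force'],s['torque'],s['opening'])
c=snap("wrist","w2",s=1.5); np.savez('w2.npz',*c)
```

```text
2.8667 [ 0.53647481 -0.02236348  0.04877848] [[-0.9854, 0.17, -0.0001], [0.17, 0.9854, 0.0], [0.0001, 0.0, -1.0]] [-0.32530353 -0.19832586 -0.77482551] [-0.00704035  0.03136161  0.00449626] -0.0001862110876733099
```

View pics/w2.png

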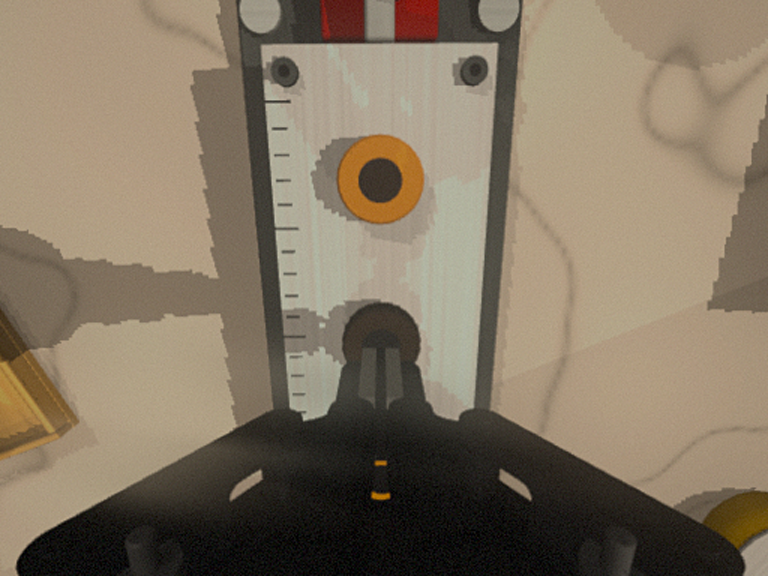

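Picture w2: the jaws have shut completely. The worn bush at (380,340) still stands ahead of the fingers at (380,375), so the grip missed. I'll check the geometry from this view.

Run:
```python
from h import *
f=np.load('w2.npz');c=(f['arr_0'],f['arr_1'],f['arr_2'])
t=read_state()['tcp_pos']
print('tcp px*1.5',proj("wrist",[t,t+[0,0,.019],t+[0,0,-.01]],c)*1.5)
for uv in [(380,179),(380,340)]:
  for z in(.05,.062): print(uv,z,ray("wrist",np.array(uv)/1.5,z,c).round(4))
f=np.load('w1.npz');c1=(f['arr_0'],f['arr_1'],f['arr_2'])
# triangulate fixed & worn heads from w1,w2
def tri(a,b,ca,cb):
    A=[];B=[]
    for uv,k in((a,ca),(b,cb)):
        p0=ray("w",np.array(uv)/1.5,0,k);o=k[2][:3,3];d=(p0-o)/np.linalg.norm(p0-o);M=np.eye(3)-np.outer(d,d);A.append(M);B.append(M@o)
    return np.linalg.solve(sum(A),sum(B))
print(tri((377,168),(380,179),c1,c),tri((377.5,278),(380,342),c1,c))
print(camera_params("wrist")["tool_from_camera"])
```

```text
tcp px*1.5 [[381.2175849  332.33590659]
 [381.36034467 350.06935699]
 [381.15271424 324.27993941]]
(380, 179) 0.05 [ 0.4687 -0.0112  0.05  ]
(380, 179) 0.062 [ 0.4683 -0.0111  0.062 ]
(380, 340) 0.05 [ 0.5396 -0.0235  0.05  ]
(380, 340) 0.062 [ 0.5344 -0.0226  0.062 ]
[ 0.46901041 -0.01124916  0.04290587] [ 0.53580278 -0.02260855  0.06088028]
[[-4.10728523e-04  9.55199637e-01  2.95961964e-01  7.52843705e-02]
 [ 9.99999840e-01  5.07423182e-04 -2.49903674e-04 -5.85489016e-04]
 [-3.88885860e-04  2.95961814e-01 -9.55199693e-01 -1.78078274e-01]
 [ 0.00000000e+00  0.00000000e+00  0.00000000e+00  1.00000000e+00]]
```

Run:
```python
from h import *
t=read_state()['tcp_pos']; T=[]
for n in("side","scene"):
    p=proj(n,[t])[0]; im=get_image(n)[:,:,::-1]; print(n,p)
    x,y=(int(v) for v in p); T.append(cv2.resize(im[y-60:y+60,x-60:x+60],(390,390),interpolation=cv2.INTER_CUBIC))
cv2.imwrite('pics/t3.png',np.hstack(T))
```

```text
side [250.94699361 217.87286476]
scene [234.94871175 184.57360144]
```

View pics/t3.png

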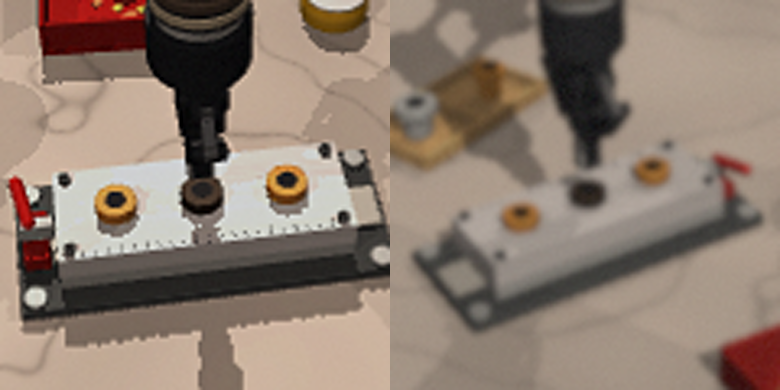

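The shut fingers end above the bush: in both crops the tips are about 20 px (6 to 8 image px) over its head. The real tips therefore sit some 15–25 mm behind the reported TCP. I'll measure that by touching the head top gently with the shut fingers.

Emit:
{"name": "apply_moves", "arguments": {"series": [[0, 0, 0.001, 0, 0, 0, 1], [0, 0, 0.001, 0, 0, 0, 1], [0, 0, 0.001, 0, 0, 0, 1], [0, 0, 0.001, 0, 0, 0, 1], [0, 0, 0.001, 0, 0, 0, 1], [0, 0, 0, 0, 0, 0, 1], [0, 0, 0, 0, 0, 0, 1], [0, 0, 0, 0, 0, 0, 1]]}}

```text
time: 3.68
tcp_pos: [0.5365, -0.0224, 0.0437]
eef_rot: [[-0.985, 0.17, -0.0], [0.17, 0.985, -0.0], [0.0, -0.0, -1.0]]
contact_force: [-1.2, -0.2, -0.4]
opening: -0.0002
```

Emit:
{"name": "apply_moves", "arguments": {"series": [[0, 0, 0.001, 0, 0, 0, 1], [0, 0, 0.001, 0, 0, 0, 1], [0, 0, 0.001, 0, 0, 0, 1], [0, 0, 0.001, 0, 0, 0, 1], [0, 0, 0, 0, 0, 0, 1], [0, 0, 0, 0, 0, 0, 1], [0, 0, 0, 0, 0, 0, 1], [0, 0, 0, 0, 0, 0, 1]]}}

```text
time: 4.35
tcp_pos: [0.5366, -0.0224, 0.0398]
eef_rot: [[-0.985, 0.17, 0.0], [0.17, 0.985, -0.0], [-0.0, 0.0, -1.0]]
contact_force: [-0.0, -0.8, 0.1]
opening: 0.0002
```

Emit:
{"name": "apply_moves", "arguments": {"series": [[0, 0, 0.001, 0, 0, 0, 1], [0, 0, 0.001, 0, 0, 0, 1], [0, 0, 0.001, 0, 0, 0, 1], [0, 0, 0, 0, 0, 0, 1], [0, 0, 0, 0, 0, 0, 1], [0, 0, 0, 0, 0, 0, 1], [0, 0, 0, 0, 0, 0, 1], [0, 0, 0, 0, 0, 0, 1]]}}

```text
time: 5.02
tcp_pos: [0.5366, -0.0224, 0.0368]
eef_rot: [[-0.985, 0.17, 0.0], [0.17, 0.985, -0.0], [-0.0, 0.0, -1.0]]
contact_force: [0.6, -0.1, 0.8]
opening: -0.0002
```

Run:
```python
from h import *
t=read_state()['tcp_pos']; T=[]
for n in("side","scene","wrist"):
    P=[t+[0,0,h] for h in(0,.02,.03)]+[[.5362,-.0225,.062]]
    p=proj(n,P); im=get_image(n)[:,:,::-1]; print(n,p.round(1).tolist())
    x,y=(int(v) for v in p[0]); r=30 if n!="wrist" else 60; T.append(cv2.resize(im[y-r:y+r,x-r:x+r],(260,260),interpolation=cv2.INTER_CUBIC))
cv2.imwrite('pics/t4.png',np.hstack(T))
```

```text
side [[251.0, 220.6], [251.0, 216.0], [250.9, 213.6], [250.8, 214.8]]
scene [[235.1, 187.8], [234.8, 182.4], [234.7, 179.6], [234.8, 180.9]]
wrist [[254.1, 221.6], [254.2, 234.1], [254.3, 241.5], [254.0, 237.4]]
```

View pics/t4.png

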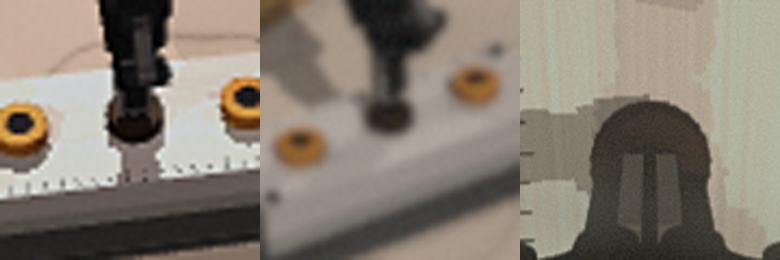

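The tips are now at the head top in both views, nearly touching. I carry on gently.

Emit:
{"name": "apply_moves", "arguments": {"series": [[0, 0, 0.001, 0, 0, 0, 1], [0, 0, 0.001, 0, 0, 0, 1], [0, 0, 0, 0, 0, 0, 1], [0, 0, 0, 0, 0, 0, 1], [0, 0, 0, 0, 0, 0, 1], [0, 0, 0, 0, 0, 0, 1], [0, 0, 0, 0, 0, 0, 1], [0, 0, 0, 0, 0, 0, 1]]}}

```text
time: 5.83
tcp_pos: [0.5366, -0.0224, 0.0348]
eef_rot: [[-0.985, 0.17, 0.0], [0.17, 0.985, -0.0], [-0.0, -0.0, -1.0]]
contact_force: [0.3, -0.8, 0.0]
opening: 0.0001
```

Emit:
{"name": "apply_moves", "arguments": {"series": [[0, 0, 0.001, 0, 0, 0, 1], [0, 0, 0.001, 0, 0, 0, 1], [0, 0, 0, 0, 0, 0, 1], [0, 0, 0, 0, 0, 0, 1], [0, 0, 0, 0, 0, 0, 1], [0, 0, 0, 0, 0, 0, 1], [0, 0, 0, 0, 0, 0, 1], [0, 0, 0, 0, 0, 0, 1]]}}

```text
time: 6.5
tcp_pos: [0.5366, -0.0224, 0.0328]
eef_rot: [[-0.985, 0.17, 0.0], [0.17, 0.985, -0.0], [-0.0, 0.0, -1.0]]
contact_force: [0.0, 0.2, -0.2]
opening: -0.0001
```

Emit:
{"name": "apply_moves", "arguments": {"series": [[0, 0, 0.001, 0, 0, 0, 1], [0, 0, 0.001, 0, 0, 0, 1], [0, 0, 0, 0, 0, 0, 1], [0, 0, 0, 0, 0, 0, 1], [0, 0, 0, 0, 0, 0, 1], [0, 0, 0, 0, 0, 0, 1], [0, 0, 0, 0, 0, 0, 1], [0, 0, 0, 0, 0, 0, 1]]}}

```text
time: 7.17
tcp_pos: [0.5366, -0.0224, 0.0308]
eef_rot: [[-0.985, 0.17, 0.0], [0.17, 0.985, -0.0], [-0.0, -0.0, -1.0]]
contact_force: [-1.0, 0.1, -1.2]
opening: 0.0004
```

Run:
```python
from h import *
s=read_state(); print(s['qpos'],s['joint_torque'],s['contact_force'])
# crude FK check through images: wrist frame now vs w2, fixed head position & feature shift
c=cam("wrist"); im=get_image("wrist")[:,:,::-1]; cv2.imwrite('pics/raw_w5.png',im)
si=get_image("side")[:,:,::-1]
x,y=250,212
a=cv2.resize(si[y-30:y+30,x-30:x+30],(390,390),interpolation=cv2.INTER_CUBIC)
b=cv2.resize(im[100:290,158:348],(390,390))
cv2.imwrite('pics/t5.png',np.hstack([a,b])); np.savez('w5.npz',*c)
```

```text
[-1.22737967e-01  3.61001454e-01  1.94733125e+00 -1.72449761e-05
  8.33177634e-01 -1.52273989e+00] [ 9.69206735e-05 -3.72713971e+01 -2.11826992e+01 -3.01062983e-04
  4.01014586e-04  1.95943801e-05] [-0.98647567  0.07568419 -1.15942845]
```

View pics/t5.png

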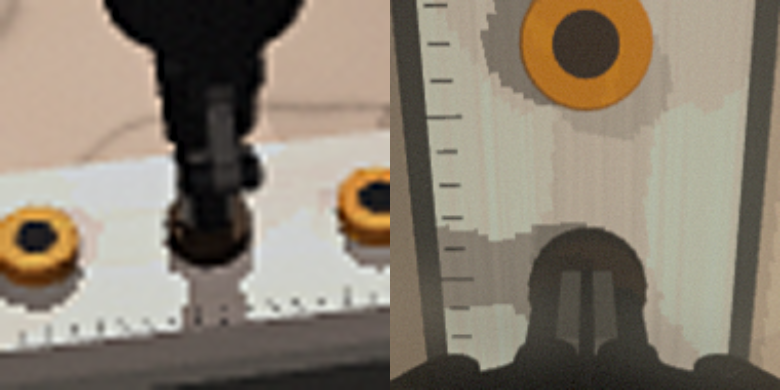

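Emit:
{"name": "apply_moves", "arguments": {"series": [[0, 0, 0.001, 0, 0, 0, 1], [0, 0, 0.001, 0, 0, 0, 1], [0, 0, 0.001, 0, 0, 0, 1], [0, 0, 0, 0, 0, 0, 1], [0, 0, 0, 0, 0, 0, 1], [0, 0, 0, 0, 0, 0, 1], [0, 0, 0, 0, 0, 0, 1], [0, 0, 0, 0, 0, 0, 1]]}}

```text
time: 7.93
tcp_pos: [0.5366, -0.0224, 0.0278]
eef_rot: [[-0.985, 0.17, 0.0], [0.17, 0.985, -0.0], [-0.0, -0.0, -1.0]]
contact_force: [-0.0, 0.2, -0.7]
opening: -0.0001
```

Run:
```python
from h import *
p=camera_params("wrist"); c=(np.array(p["K"]),np.array(p["dist_coeffs"]),np.array(p["tool_from_camera"]))
for x in(0,.011):
  for d in(0,.01,.02,.03,.04): print(x,d,proj("w",[[x,0,-d]],c).round(1))
print(read_state()['tcp_pos'],read_state()['contact_force'])
```

```text
0 0 [[254.1 221.6]]
0 0.01 [[254.2 227.5]]
0 0.02 [[254.2 234.1]]
0 0.03 [[254.3 241.5]]
0 0.04 [[254.4 249.7]]
0.011 0 [[254.1 206.7]]
0.011 0.01 [[254.2 211.9]]
0.011 0.02 [[254.2 217.8]]
0.011 0.03 [[254.3 224.3]]
0.011 0.04 [[254.4 231.7]]
[ 0.53656823 -0.02236489  0.02781021] [-0.03241133  0.18867976 -0.66781825]
```

Emit:
{"name": "apply_moves", "arguments": {"series": [[0, 0, 0.001, 0, 0, 0, 1], [0, 0, 0.001, 0, 0, 0, 1], [0, 0, 0.001, 0, 0, 0, 1], [0, 0, 0, 0, 0, 0, 1], [0, 0, 0, 0, 0, 0, 1], [0, 0, 0, 0, 0, 0, 1], [0, 0, 0, 0, 0, 0, 1], [0, 0, 0, 0, 0, 0, 1]]}}

```text
time: 8.6
tcp_pos: [0.5367, -0.0224, 0.026]
eef_rot: [[-0.985, 0.17, -0.0], [0.17, 0.985, -0.0], [0.0, -0.0, -1.0]]
contact_force: [-2.6, 0.4, 8.8]
opening: 0.0002
```

Contact: 8.8 N at a reported z of 0.026, on a head top that is at 0.062. So the shut tips are about 36 mm behind the reported TCP, and the pictures agree. I'll work with that: lift, open, go lower, and grip with the tips about 3 mm above the plate.

Emit:
{"name": "apply_moves", "arguments": {"series": [[0, 0, -0.005, 0, 0, 0, 1], [0, 0, -0.01, 0, 0, 0, -1], [0, 0, 0, 0, 0, 0, -1], [0, 0, 0, 0, 0, 0, -1], [0, 0, 0, 0, 0, 0, -1], [0, 0, 0, 0, 0, 0, -1], [0, 0, 0, 0, 0, 0, -1], [0, 0, 0, 0, 0, 0, -1]]}}

```text
time: 9.27
tcp_pos: [0.5362, -0.0223, 0.0394]
eef_rot: [[-0.985, 0.17, -0.001], [0.17, 0.985, 0.0], [0.001, -0.0, -1.0]]
contact_force: [-0.4, -0.2, -0.6]
opening: 0.0835
```

Emit:
{"name": "apply_moves", "arguments": {"series": [[0, 0, 0.008, 0, 0, 0, -1], [0, 0, 0.008, 0, 0, 0, -1], [0, 0, 0.0075, 0, 0, 0, -1], [0, 0, 0, 0, 0, 0, -1], [0, 0, 0, 0, 0, 0, -0.3], [0, 0, 0, 0, 0, 0, 0], [0, 0, 0, 0, 0, 0, 0], [0, 0, 0, 0, 0, 0, 0]]}}

```text
time: 9.93
tcp_pos: [0.537, -0.0224, 0.0166]
eef_rot: [[-0.985, 0.17, 0.001], [0.17, 0.985, -0.0], [-0.001, 0.0, -1.0]]
contact_force: [-0.1, 0.2, -0.1]
opening: 0.0429
```

Emit:
{"name": "apply_moves", "arguments": {"series": [[0, 0, 0, 0, 0, 0, 0.1], [0, 0, 0, 0, 0, 0, 0.15], [0, 0, 0, 0, 0, 0, 0.2], [0, 0, 0, 0, 0, 0, 0.3], [0, 0, 0, 0, 0, 0, 0.4], [0, 0, 0, 0, 0, 0, 0.5], [0, 0, 0, 0, 0, 0, 0.6], [0, 0, 0, 0, 0, 0, 0.6]]}}

```text
time: 10.6
tcp_pos: [0.5368, -0.0222, 0.0167]
eef_rot: [[-0.985, 0.17, 0.0], [0.17, 0.985, 0.0], [-0.0, 0.0, -1.0]]
contact_force: [-1.9, 2.6, 5.7]
opening: 0.0327
```

The jaws hold at 32.7 mm (the head is 34). I firm the grip and draw straight up steadily.

Emit:
{"name": "apply_moves", "arguments": {"series": [[0, 0, 0, 0, 0, 0, 1], [0, 0, 0, 0, 0, 0, 1], [0, 0, 0, 0, 0, 0, 1], [0, 0, 0, 0, 0, 0, 1], [0, 0, -0.001, 0, 0, 0, 1], [0, 0, -0.002, 0, 0, 0, 1], [0, 0, -0.002, 0, 0, 0, 1], [0, 0, -0.002, 0, 0, 0, 1]], "force": 80}}

```text
time: 11.27
tcp_pos: [0.5355, -0.0222, 0.0202]
eef_rot: [[-0.985, 0.17, -0.001], [0.17, 0.985, 0.0], [0.001, 0.0, -1.0]]
contact_force: [6.9, 0.6, -19.6]
opening: 0.0302
```

Emit:
{"name": "apply_moves", "arguments": {"series": [[0, 0, -0.002, 0, 0, 0, 1], [0, 0, -0.002, 0, 0, 0, 1], [0, 0, -0.002, 0, 0, 0, 1], [0, 0, -0.002, 0, 0, 0, 1], [0, 0, -0.002, 0, 0, 0, 1], [0, 0, -0.002, 0, 0, 0, 1], [0, 0, 0, 0, 0, 0, 1], [0, 0, 0, 0, 0, 0, 1]]}}

```text
time: 11.93
tcp_pos: [0.5368, -0.0227, 0.0365]
eef_rot: [[-0.985, 0.17, 0.0], [0.17, 0.985, -0.001], [-0.001, -0.0, -1.0]]
contact_force: [-0.1, 0.7, -1.5]
opening: 0.0302
```

Emit:
{"name": "apply_moves", "arguments": {"series": [[0, 0, -0.002, 0, 0, 0, 1], [0, 0, -0.003, 0, 0, 0, 1], [0, 0, -0.004, 0, 0, 0, 1], [0, 0, -0.008, 0, 0, 0, 1], [0, 0, -0.01, 0, 0, 0, 1], [0, 0, -0.01, 0, 0, 0, 1], [0, 0, 0, 0, 0, 0, 1], [0, 0, 0, 0, 0, 0, 1]]}}

```text
time: 12.6
tcp_pos: [0.5378, -0.0225, 0.0738]
eef_rot: [[-0.985, 0.17, 0.003], [0.17, 0.985, -0.0], [-0.003, 0.0, -1.0]]
contact_force: [0.4, 0.9, -0.1]
opening: 0.03
```

Run:
```python
from h import *
s=read_state();print(s['time'],s['tcp_pos'],s['contact_force'],s['torque'],s['opening'])
T=[]
im=get_image("wrist")[:,:,::-1];cv2.imwrite('pics/raw_w6.png',im)
a=cv2.resize(im[60:380,100:420],(400,400)); si=get_image("side")[:,:,::-1]
b=cv2.resize(si[160:240,210:290],(400,400),interpolation=cv2.INTER_CUBIC)
cv2.imwrite('pics/t6.png',np.hstack([a,b]))
```

```text
12.6 [ 0.5378011  -0.02253264  0.07381237] [ 0.37604207  0.89016013 -0.07900891] [-0.03734468 -0.01755364  0.03998384] 0.03000851816741403
```

View pics/t6.png

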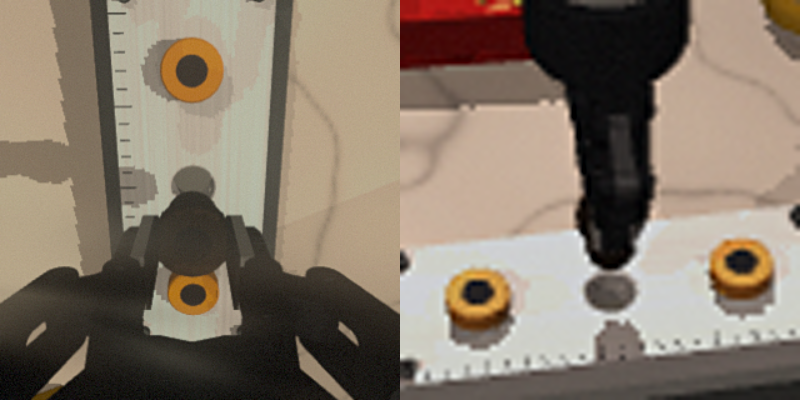

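The worn bush is out: the empty bore shows at (193,183) in the wrist crop and the bush hangs in the jaws. I carry it to the box at (0.543, 0.291).

Emit:
{"name": "apply_moves", "arguments": {"series": [[0.006, 0.0387, -0.002, 0, 0, 0, 1], [0.006, 0.0387, 0, 0, 0, 0, 1], [0.006, 0.0387, 0, 0, 0, 0, 1], [0.006, 0.0387, 0, 0, 0, 0, 1], [0.006, 0.0387, 0, 0, 0, 0, 1], [0.006, 0.0387, 0, 0, 0, 0, 1], [0.006, 0.0387, 0, 0, 0, 0, 1], [0.006, 0.0387, 0, 0, 0, 0, 1]]}}

```text
time: 13.37
tcp_pos: [0.5408, 0.2925, 0.0734]
eef_rot: [[-0.985, 0.17, -0.002], [0.17, 0.985, -0.001], [0.001, -0.001, -1.0]]
contact_force: [0.1, -0.1, -1.7]
opening: 0.03
```

Run:
```python
from h import *
s=read_state();print(s['time'],s['tcp_pos'],s['opening'],s['qvel'].round(2))
c=cam("wrist");im=get_image("wrist")[:,:,::-1];cv2.imwrite('pics/raw_w7.png',im);np.savez('w7.npz',*c)
h=cv2.cvtColor(im,cv2.COLOR_BGR2HSV); m=(((h[...,0]<8)|(h[...,0]>172))&(h[...,1]>150)&(h[...,2]>60)).astype(np.uint8)
m=cv2.morphologyEx(m,cv2.MORPH_OPEN,np.ones((5,5)))
n,l,st,ce=cv2.connectedComponentsWithStats(m);i=1+st[1:,4].argmax();print(st[i],ce[i])
hull=cv2.convexHull(np.argwhere(l==i)[:,::-1].astype(np.float32)); r=cv2.approxPolyDP(hull,8,True)[:,0]
for p in r: print(p, ray("w",p,.04,c).round(3))
print('tcp foot proj',proj("w",[s['tcp_pos']+[0,0,.01]],c))
```

```text
13.3667 [0.54083765 0.29249131 0.0733578 ] 0.029977962976369746 [ 0.71  0.37 -0.55 -0.01  0.16  0.7 ]
[  153   112   172   147 17175] [232.67842795 172.83475983]
[324. 121.] [0.484 0.355 0.04 ]
[310. 243.] [0.582 0.333 0.04 ]
[161. 258.] [0.575 0.205 0.04 ]
[153. 113.] [0.457 0.232 0.04 ]
tcp foot proj [[254.16269371 227.51721837]]
```

Emit:
{"name": "apply_moves", "arguments": {"series": [[0, -0.004, 0, 0, 0, 0, 1], [0, -0.004, 0.015, 0, 0, 0, 1], [0, 0, 0.015, 0, 0, 0, 1], [0, 0, 0.015, 0, 0, 0, 1], [0, 0, 0.012, 0, 0, 0, 1], [0, 0, 0.006, 0, 0, 0, 1], [0, 0, 0, 0, 0, 0, 1], [0, 0, 0, 0, 0, 0, 1]]}}

```text
time: 14.08
tcp_pos: [0.5403, 0.2824, 0.0109]
eef_rot: [[-0.985, 0.17, -0.001], [0.17, 0.985, -0.0], [0.001, -0.001, -1.0]]
contact_force: [-0.3, -0.3, -1.3]
opening: 0.0298
```

Emit:
{"name": "apply_moves", "arguments": {"series": [[0, 0, 0, 0, 0, 0, 0], [0, 0, 0, 0, 0, 0, -0.2], [0, 0, 0, 0, 0, 0, -0.3], [0, 0, 0, 0, 0, 0, -0.4], [0, 0, 0, 0, 0, 0, -0.4], [0, 0, -0.02, 0, 0, 0, -0.4], [0, 0, -0.04, 0, 0, 0, -0.6], [0, 0, -0.04, 0, 0, 0, -1]]}}

```text
time: 14.75
tcp_pos: [0.5383, 0.2821, 0.1102]
eef_rot: [[-0.985, 0.17, -0.005], [0.17, 0.985, -0.002], [0.005, -0.003, -1.0]]
contact_force: [0.6, 0.2, -0.9]
opening: 0.0787
```

Run:
```python
from h import *
s=read_state();print(s['time'],s['tcp_pos'],s['opening'],s['contact_force'])
snap("wrist","w8"); snap("side","s8")
a=cv2.imread('pics/raw_w8.png')[60:384,90:414];b=cv2.imread('pics/raw_s8.png')[110:210,170:270]
cv2.imwrite('pics/t8.png',np.hstack([cv2.resize(a,(400,400)),cv2.resize(b,(400,400),interpolation=2)]))
```

```text
14.75 [0.53830663 0.28208539 0.11023329] 0.07866223698386957 [ 0.64066429  0.21914475 -0.85280082]
```

View pics/t8.png

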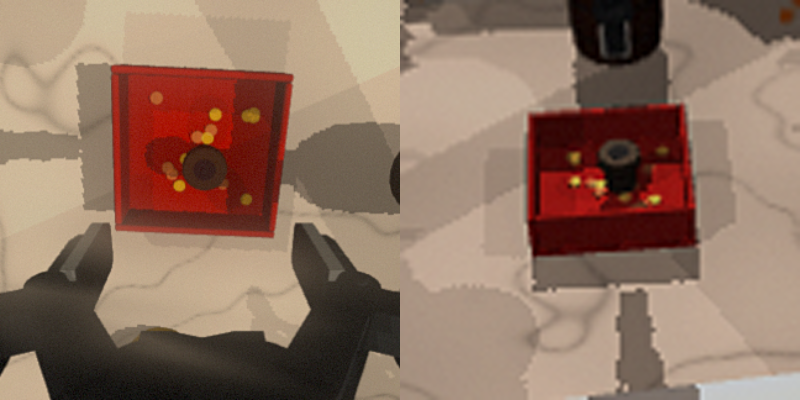

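The worn bush stands upright inside the box, at (205,168) in the left crop. Next I go above the new bush in the tray.

Emit:
{"name": "apply_moves", "arguments": {"series": [[-0.001, -0.02, 0, 0, 0, 0, -1], [-0.001, -0.0375, 0, 0, 0, 0, -1], [-0.001, -0.0375, 0, 0, 0, 0, -1], [-0.001, -0.0375, 0, 0, 0, 0, -1], [-0.001, -0.0375, 0, 0, 0, 0, -1], [-0.001, -0.0375, 0, 0, 0, 0, -1], [-0.001, -0.0375, 0, 0, 0, 0, -1], [-0.001, -0.0375, 0, 0, 0, 0, -1]]}}

```text
time: 15.52
tcp_pos: [0.4999, 0.0017, 0.1114]
eef_rot: [[-0.986, 0.17, 0.001], [0.17, 0.986, -0.0], [-0.001, 0.0, -1.0]]
contact_force: [1.2, -0.2, 0.5]
opening: 0.0852
```

Emit:
{"name": "apply_moves", "arguments": {"series": [[-0.0015, -0.0375, 0, 0, 0, 0, -1], [-0.0015, -0.0375, 0, 0, 0, 0, -1], [-0.0015, -0.0375, 0, 0, 0, 0, -1], [-0.0015, -0.0375, 0, 0, 0, 0, -1], [-0.0015, -0.0375, 0, 0, 0, 0, -1], [-0.0015, -0.0375, 0, 0, 0, 0, -1], [-0.0015, -0.0375, 0, 0, 0, 0, -1], [0, -0.025, 0, 0, 0, 0, -1]]}}

```text
time: 16.18
tcp_pos: [0.4616, -0.2854, 0.1117]
eef_rot: [[-0.985, 0.172, 0.001], [0.172, 0.985, -0.002], [-0.002, -0.002, -1.0]]
contact_force: [0.3, 0.6, 0.5]
opening: 0.0855
```

Emit:
{"name": "apply_moves", "arguments": {"series": [[0, 0, 0, 0, 0, 0, -1], [0, 0, 0, 0, 0, 0, -1], [0, 0, 0, 0, 0, 0, -1], [0, 0, 0, 0, 0, 0, -1], [0, 0, 0, 0, 0, 0, -1], [0, 0, 0, 0, 0, 0, -1], [0, 0, 0, 0, 0, 0, -1], [0, 0, 0, 0, 0, 0, -1]]}}

```text
time: 16.85
tcp_pos: [0.4621, -0.2812, 0.1113]
eef_rot: [[-0.986, 0.169, 0.0], [0.169, 0.986, -0.0], [-0.0, -0.0, -1.0]]
contact_force: [-0.1, 0.3, -0.1]
opening: 0.0856
```

Run:
```python
from h import *
s=read_state();print(s['time'],s['tcp_pos'],s['eef_rot'].round(3).tolist())
c=cam("wrist");im=get_image("wrist")[:,:,::-1];cv2.imwrite('pics/raw_w9.png',im);np.savez('w9.npz',*c)
h=cv2.cvtColor(im,cv2.COLOR_BGR2HSV)
p=proj("w",[s['tcp_pos']*[1,1,0]+[0,0,.041]],c)[0];print('expect',p)
for (x,y) in [p+[0,0],p+[0,-12],p+[12,0],p+[-12,0],p+[0,12],p+[30,0]]: print(h[int(y),int(x)])
m=((h[...,0]>8)&(h[...,0]<20)&(h[...,1]>185)&(h[...,2]>120)).astype(np.uint8)
n,l,st,ce=cv2.connectedComponentsWithStats(m)
for i in np.argsort(-st[1:,4])[:5]+1:
    q=st[i];ctr=(q[0]+(q[2]-1)/2,q[1]+(q[3]-1)/2); print(q,ce[i].round(1),ray("w",ctr,.041,c).round(4))
# worn in box, known drop at TCP (.5403,.2824)
f=np.load('w1.npz')
```

```text
16.85 [ 0.46206539 -0.28123097  0.11134887] [[-0.986, 0.169, 0.0], [0.169, 0.986, -0.0], [-0.0, -0.0, -1.0]]
expect [253.89977299 192.17839965]
[ 18 164 152]
[ 20 164 160]
[ 18 163 158]
[ 18 242 161]
[ 18 166 152]
[ 17 159 159]
[216 166  36  36 747] [233.5 183.5] [ 0.4506 -0.2984  0.041 ]
[ 74 359  26  25 358] [ 85.5 374.6] [ 0.6471 -0.5147  0.041 ]
[ 90 354  29  30 203] [104.9 366.9] [ 0.6466 -0.4925  0.041 ]
[ 93 366  16  18  57] [101.4 376.8] [ 0.655  -0.4999  0.041 ]
[508 291   4  16  41] [510. 299.] [ 0.6276 -0.0286  0.041 ]
```

Run:
```python
from h import *
def blob(f,n,box,z,c):
    im=cv2.imread(f);h=cv2.cvtColor(im,cv2.COLOR_BGR2HSV)
    m=((h[...,0]>8)&(h[...,0]<20)&(h[...,1]>185)&(h[...,2]>100)).astype(np.uint8)
    k=np.zeros_like(m);k[box[1]:box[3],box[0]:box[2]]=1
    N,l,st,ce=cv2.connectedComponentsWithStats(m*k)
    for i in np.argsort(-st[1:,4])[:2]+1: print(n,st[i],ce[i].round(1),ray(n,ce[i],z,c).round(4))
blob('pics/raw_side0.png','side',(235,305,275,345),.041,cam('side'))
blob('pics/raw_side0.png','side',(215,205,240,230),.062,cam('side'))
blob('pics/raw_side0.png','side',(265,205,290,230),.062,cam('side'))
blob('pics/raw_scene0.png','scene',(190,135,220,165),.041,cam('scene'))
blob('pics/raw_scene0.png','scene',(205,180,225,200),.062,cam('scene'))
f=np.load('w1.npz');c=(f['arr_0'],f['arr_1'],f['arr_2'])
blob('pics/raw_w1.png','wrist',(225,80,280,140),.062,c)
blob('pics/raw_w1.png','wrist',(225,225,280,280),.062,c)
# worn bush in box (z .0415) with pose at w8
im=cv2.imread('pics/raw_w8.png')
p=camera_params("wrist");W=np.eye(4);W[:3,:3]=[[-.985,.17,-.005],[.17,.985,-.002],[.005,-.003,-1]];W[:3,3]=[.53831,.28209,.11023]
print('worn in box',ray('w',(256,196),.0415,(np.array(p["K"]),np.array(p["dist_coeffs"]),W@np.array(p["tool_from_camera"]))))
```

```text
side [245 319  15  15 131] [251.9 326. ] [ 0.4502 -0.3013  0.041 ]
side [220 221   9   3   9] [224.  222.7] [ 0.4625 -0.026   0.062 ]
side [220 215   2   2   2] [220.5 215.5] [ 4.597e-01 -4.000e-04  6.200e-02]
side [272 212  10   6  12] [275.8 215.6] [ 0.5975 -0.045   0.062 ]
side [278 208   3   1   3] [279. 208.] [ 0.6147 -0.0234  0.062 ]
wrist [233  93  37  38 688] [250.9 111.5] [ 0.4684 -0.0114  0.062 ]
wrist [250 241   1   1   1] [250. 241.] [ 0.5935 -0.0341  0.062 ]
wrist [252 243   1   1   1] [252. 243.] [ 0.596  -0.0325  0.062 ]
worn in box [0.54147715 0.28333256 0.0415    ]
```

The side view gives (0.450, -0.301) for the new bush and the wrist view gives (0.4506, -0.2984), so they agree. I'm going with (0.4505, -0.299).

Emit:
{"name": "apply_moves", "arguments": {"series": [[0.0085, -0.0191, 0, 0, 0, 0, -1], [0, 0, 0.022, 0, 0, 0, -1], [0, 0, 0.022, 0, 0, 0, -1], [0, 0, 0.022, 0, 0, 0, -1], [0, 0, 0.022, 0, 0, 0, -1], [0, 0, 0.016, 0, 0, 0, -1], [0, 0, 0.0098, 0, 0, 0, -1], [0, 0, 0, 0, 0, 0, -1]], "force": 25}}

```text
time: 17.57
tcp_pos: [0.4484, -0.2977, -0.0048]
eef_rot: [[-0.985, 0.17, -0.004], [0.17, 0.985, 0.003], [0.004, 0.002, -1.0]]
contact_force: [-0.7, -0.3, 1.0]
opening: 0.0854
```

Run:
```python
from h import *
s=read_state();print(s['time'],s['tcp_pos'],s['contact_force'],s['opening'])
c=cam("wrist");im=get_image("wrist")[:,:,::-1];cv2.imwrite('pics/raw_w10.png',im)
h=cv2.cvtColor(im,cv2.COLOR_BGR2HSV)
m=((h[...,0]>8)&(h[...,0]<20)&(h[...,1]>185)&(h[...,2]>100)).astype(np.uint8)
n,l,st,ce=cv2.connectedComponentsWithStats(m)
for i in np.argsort(-st[1:,4])[:3]+1:
    q=st[i];ctr=(q[0]+(q[2]-1)/2,q[1]+(q[3]-1)/2);P=ray("w",ctr,.041,c); print(q,ce[i].round(1),P.round(4),(s['eef_rot'].T@(P-s['tcp_pos'])).round(4))
```

```text
17.5667 [ 0.44840389 -0.29771716 -0.00484388] [-0.71879603 -0.3473879   0.97582176] 0.08540214307730824
[ 221  228   64   57 1999] [252.2 256.1] [ 0.449 -0.299  0.041] [-0.0006 -0.001  -0.0458]
[329 309   3   2   3] [330.  309.7] [ 0.4908 -0.261   0.041 ] [-0.0354  0.0435 -0.0459]
[238 220   2   1   2] [238.5 220. ] [ 0.4272 -0.3025  0.041 ] [ 0.0202 -0.0082 -0.0458]
```

Emit:
{"name": "apply_moves", "arguments": {"series": [[0, 0, 0, 0, 0, 0, -0.4], [0, 0, 0, 0, 0, 0, -0.1], [0, 0, 0, 0, 0, 0, 0], [0, 0, 0, 0, 0, 0, 0.1], [0, 0, 0, 0, 0, 0, 0.15], [0, 0, 0, 0, 0, 0, 0.2], [0, 0, 0, 0, 0, 0, 0.4], [0, 0, 0, 0, 0, 0, 0.6]]}}

```text
time: 18.28
tcp_pos: [0.4507, -0.2992, -0.0018]
eef_rot: [[-0.985, 0.17, 0.001], [0.17, 0.985, -0.0], [-0.001, 0.0, -1.0]]
contact_force: [0.3, 1.4, 4.8]
opening: 0.0323
```

Emit:
{"name": "apply_moves", "arguments": {"series": [[0, 0, 0, 0, 0, 0, 0.6], [0, 0, 0, 0, 0, 0, 1], [0, 0, 0, 0, 0, 0, 1], [0, 0, 0, 0, 0, 0, 1], [0, 0, -0.005, 0, 0, 0, 1], [0, 0, -0.02, 0, 0, 0, 1], [0, 0, -0.04, 0, 0, 0, 1], [0, 0, -0.025, 0, 0, 0, 1]], "force": 80}}

```text
time: 18.95
tcp_pos: [0.45, -0.2993, 0.0888]
eef_rot: [[-0.985, 0.17, -0.0], [0.17, 0.985, -0.0], [0.0, -0.0, -1.0]]
contact_force: [1.2, -0.9, -1.2]
opening: 0.0297
```

Run:
```python
from h import *
s=read_state();print(s['time'],s['tcp_pos'],s['contact_force'],s['opening'])
im=get_image("wrist")[:,:,::-1];cv2.imwrite('pics/raw_w11.png',im)
h=cv2.cvtColor(im,cv2.COLOR_BGR2HSV)
m=((h[...,0]>8)&(h[...,0]<20)&(h[...,1]>185)&(h[...,2]>100)).astype(np.uint8)
n,l,st,ce=cv2.connectedComponentsWithStats(m)
p=camera_params("wrist"); c=(np.array(p["K"]),np.array(p["dist_coeffs"]),np.array(p["tool_from_camera"]))
for i in np.argsort(-st[1:,4])[:2]+1:
    q=st[i];ctr=(q[0]+(q[2]-1)/2,q[1]+(q[3]-1)/2);print(q,ce[i].round(1),ray("w",ctr,-.0438,c).round(4))
# dark spots inside head, new vs worn
for f in('raw_w11','raw_w6'):
    g=cv2.imread('pics/%s.png'%f); cv2.imwrite('pics/c_%s.png'%f,g)
a=cv2.imread('pics/raw_w11.png')[180:320,180:330];b=cv2.imread('pics/raw_w6.png')[180:320,180:330]
cv2.imwrite('pics/t11.png',np.hstack([cv2.resize(x,(390,364)) for x in(a,b)]))
```

```text
18.95 [ 0.44998776 -0.2993309   0.08877384] [ 1.22085987 -0.91796973 -1.21599072] 0.029713463666552458
[ 228  219   53   59 1470] [257.8 246.3] [ 0.0031 -0.0002 -0.0438]
[236 256   6   9  14] [237.9 260.2] [-0.0042 -0.0087 -0.0438]
```

View pics/t11.png

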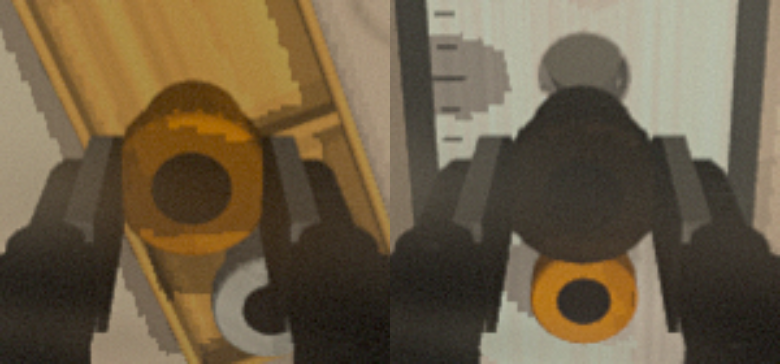

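The new bush sits upright and central between the pads: head centre near (192,183) in the left crop, almost where the worn one sat in the right crop. I carry it to the bore, to just above the mouth.

Emit:
{"name": "apply_moves", "arguments": {"series": [[-0.0048, 0.0359, 0, 0, 0, 0, 1], [-0.0048, 0.0359, 0, 0, 0, 0, 1], [-0.0048, 0.0359, 0, 0, 0, 0, 1], [-0.0048, 0.0359, 0, 0, 0, 0, 1], [-0.0048, 0.0359, 0, 0, 0, 0, 1], [-0.0048, 0.0359, 0, 0, 0, 0, 1], [-0.0048, 0.0359, 0, 0, 0, 0, 1], [-0.0048, 0.0359, 0, 0, 0, 0, 1]]}}

```text
time: 19.67
tcp_pos: [0.5365, -0.0212, 0.0869]
eef_rot: [[-0.985, 0.17, -0.001], [0.17, 0.985, -0.0], [0.001, -0.001, -1.0]]
contact_force: [0.3, -0.6, -1.3]
opening: 0.0295
```

Emit:
{"name": "apply_moves", "arguments": {"series": [[0, 0, 0, 0, 0, 0, 1], [0, 0, 0.015, 0, 0, 0, 1], [0, 0, 0.015, 0, 0, 0, 1], [0, 0, 0.01, 0, 0, 0, 1], [0, 0, 0, 0, 0, 0, 1], [0, 0, 0, 0, 0, 0, 1], [0, 0, 0, 0, 0, 0, 1], [0, 0, 0, 0, 0, 0, 1]]}}

```text
time: 20.33
tcp_pos: [0.5377, -0.0233, 0.0483]
eef_rot: [[-0.985, 0.171, 0.002], [0.171, 0.985, -0.0], [-0.002, 0.0, -1.0]]
contact_force: [0.6, -0.2, -1.1]
opening: 0.0299
```

Run:
```python
from h import *
s=read_state();R=s['eef_rot'];print(s['time'],s['tcp_pos'],R.round(4).tolist(),s['contact_force'],s['opening'])
print('tool shift needed',R.T@(np.array([.5370,-.0224,.045])-s['tcp_pos']))
```

```text
20.3333 [ 0.53771098 -0.02325109  0.04829597] [[-0.9854, 0.1705, 0.0017], [0.1705, 0.9854, -0.0003], [-0.0017, 0.0, -1.0]] [ 0.57084451 -0.17320144 -1.08306887] 0.029880317688673545
tool shift needed [0.00085135 0.00071738 0.00329452]
```

Emit:
{"name": "apply_moves", "arguments": {"series": [[0.0008, 0.0007, 0, 0, 0, 0, 1], [0, 0, 0, 0, 0, 0, 1], [0, 0, 0.002, 0, 0, 0, 1], [0, 0, 0.002, 0, 0, 0, 1], [0, 0, 0.002, 0, 0, 0, 1], [0, 0, 0.002, 0, 0, 0, 1], [0, 0, 0, 0, 0, 0, 1], [0, 0, 0, 0, 0, 0, 1]]}}

```text
time: 21.0
tcp_pos: [0.5363, -0.022, 0.0393]
eef_rot: [[-0.985, 0.17, 0.0], [0.17, 0.985, -0.0], [-0.0, -0.0, -1.0]]
contact_force: [0.2, -0.9, -1.3]
opening: 0.0292
```

Run:
```python
from h import *
s=read_state();R=s['eef_rot'];print(s['time'],s['tcp_pos'],R.round(4).tolist(),s['contact_force'],R.T@s['contact_force'],s['torque'])
```

```text
21.0 [ 0.53630318 -0.02199849  0.03931861] [[-0.9855, 0.1699, 0.0001], [0.1699, 0.9855, -0.0002], [-0.0001, -0.0001, -1.0]] [ 0.24121183 -0.85064722 -1.34148572] [-0.38207305 -0.79712251  1.3416347 ] [-0.07337005 -0.09972687  0.00553284]
```

The foot is about 4 mm into the mouth without touching. I trim slightly and go on.

Emit:
{"name": "apply_moves", "arguments": {"series": [[-0.0005, -0.0003, 0, 0, 0, 0, 1], [0, 0, 0, 0, 0, 0, 1], [0, 0, 0.001, 0, 0, 0, 1], [0, 0, 0.001, 0, 0, 0, 1], [0, 0, 0.001, 0, 0, 0, 1], [0, 0, 0, 0, 0, 0, 1], [0, 0, 0, 0, 0, 0, 1], [0, 0, 0, 0, 0, 0, 1]]}}

```text
time: 21.67
tcp_pos: [0.5369, -0.0225, 0.0366]
eef_rot: [[-0.985, 0.17, 0.001], [0.17, 0.985, -0.0], [-0.001, -0.0, -1.0]]
contact_force: [0.8, -1.7, 0.4]
opening: 0.0294
```

Run:
```python
from h import *
s=read_state();R=s['eef_rot'];print(s['time'],s['tcp_pos'],R.round(4).tolist(),R.T@s['contact_force'],R.T@s['torque'])
```

```text
21.6667 [ 0.53694081 -0.02250074  0.03661035] [[-0.9855, 0.1699, 0.0006], [0.1699, 0.9855, -0.0003], [-0.0006, -0.0002, -1.0]] [-1.07272181 -1.58068425 -0.43136593] [ 0.25575701 -0.11986915  0.03584041]
```

Emit:
{"name": "apply_moves", "arguments": {"series": [[0, -0.0002, 0.001, 0, 0, 0, 1], [0, 0, 0.001, 0, 0, 0, 1], [0, 0, 0.001, 0, 0, 0, 1], [0, 0, 0.001, 0, 0, 0, 1], [0, 0, 0.001, 0, 0, 0, 1], [0, 0, 0.001, 0, 0, 0, 1], [0, 0, 0, 0, 0, 0, 1], [0, 0, 0, 0, 0, 0, 1]]}}

```text
time: 22.33
tcp_pos: [0.5374, -0.0225, 0.0311]
eef_rot: [[-0.985, 0.17, 0.001], [0.17, 0.985, -0.0], [-0.001, 0.0, -1.0]]
contact_force: [0.9, 0.2, 6.0]
opening: 0.0299
```

Run:
```python
from h import *
s=read_state();R=s['eef_rot'];print(s['time'],s['tcp_pos'],R.round(4).tolist(),R.T@s['contact_force'],R.T@s['torque'])
```

```text
22.3333 [ 0.53739156 -0.02245907  0.03108712] [[-0.9855, 0.1699, 0.0014], [0.1699, 0.9855, -0.0], [-0.0014, 0.0002, -1.0]] [-0.89491285  0.34177488 -5.98605502] [ 0.06725076 -0.01791439 -0.03457655]
```

Emit:
{"name": "apply_moves", "arguments": {"series": [[0, 0, 0.001, 0, 0, 0, 1], [0, 0, 0.001, 0, 0, 0, 1], [0, 0, 0.001, 0, 0, 0, 1], [0, 0, 0.001, 0, 0, 0, 1], [0, 0, 0.001, 0, 0, 0, 1], [0, 0, 0.001, 0, 0, 0, 1], [0, 0, 0.001, 0, 0, 0, 1], [0, 0, 0, 0, 0, 0, 1]]}}

```text
time: 23.0
tcp_pos: [0.5379, -0.0226, 0.025]
eef_rot: [[-0.985, 0.17, 0.002], [0.17, 0.985, -0.0], [-0.002, 0.0, -1.0]]
contact_force: [-0.1, 0.4, 9.9]
opening: 0.0294
```

Run:
```python
from h import *
s=read_state();R=s['eef_rot'];print(s['time'],s['tcp_pos'],R.round(4).tolist(),R.T@s['contact_force'],R.T@s['torque'])
```

```text
23.0 [ 0.53789243 -0.02256561  0.02501763] [[-0.9855, 0.1699, 0.0021], [0.1699, 0.9855, -0.0002], [-0.0021, 0.0002, -1.0]] [ 0.15111574  0.41496729 -9.88358231] [ 0.08979256  0.18063903 -0.02254801]
```

Emit:
{"name": "apply_moves", "arguments": {"series": [[0, 0, 0.001, 0, 0, 0, 1], [0, 0, 0.001, 0, 0, 0, 1], [0, 0, 0.001, 0, 0, 0, 1], [0, 0, 0.001, 0, 0, 0, 1], [0, 0, 0.0005, 0, 0, 0, 1], [0, 0, 0, 0, 0, 0, 1], [0, 0, 0, 0, 0, 0, 1], [0, 0, 0, 0, 0, 0, 1]]}}

```text
time: 23.67
tcp_pos: [0.538, -0.0225, 0.0209]
eef_rot: [[-0.985, 0.17, 0.002], [0.17, 0.985, -0.0], [-0.002, 0.0, -1.0]]
contact_force: [-1.8, -0.3, 12.8]
opening: 0.0295
```

Run:
```python
from h import *
s=read_state();R=s['eef_rot'];print(s['time'],s['tcp_pos'],R.round(4).tolist(),R.T@s['contact_force'],R.T@s['torque'])
```

```text
23.6667 [ 0.53796771 -0.02251888  0.02085644] [[-0.9855, 0.1699, 0.0021], [0.1699, 0.9855, -0.0001], [-0.0021, 0.0002, -1.0]] [  1.70194798  -0.60502877 -12.78344283] [ 0.07012728  0.35284596 -0.01265693]
```

Emit:
{"name": "apply_moves", "arguments": {"series": [[0, 0, 0.0005, 0, 0, 0, 1], [0, 0, 0.0005, 0, 0, 0, 1], [0, 0, 0.0005, 0, 0, 0, 1], [0, 0, 0.0005, 0, 0, 0, 1], [0, 0, 0, 0, 0, 0, 1], [0, 0, 0, 0, 0, 0, 1], [0, 0, 0, 0, 0, 0, 1], [0, 0, 0, 0, 0, 0, 1]]}}

```text
time: 24.33
tcp_pos: [0.538, -0.0225, 0.0195]
eef_rot: [[-0.985, 0.17, 0.002], [0.17, 0.985, -0.0], [-0.002, 0.0, -1.0]]
contact_force: [-3.4, 0.5, 17.0]
opening: 0.0297
```

Emit:
{"name": "apply_moves", "arguments": {"series": [[0, 0, 0.0005, 0, 0, 0, 1], [0, 0, 0.0005, 0, 0, 0, 1], [0, 0, 0.0005, 0, 0, 0, 1], [0, 0, 0, 0, 0, 0, 1], [0, 0, 0, 0, 0, 0, 1], [0, 0, 0, 0, 0, 0, 1], [0, 0, 0, 0, 0, 0, 1], [0, 0, 0, 0, 0, 0, 1]]}}

```text
time: 25.0
tcp_pos: [0.538, -0.0225, 0.0194]
eef_rot: [[-0.985, 0.17, 0.001], [0.17, 0.985, -0.0], [-0.001, 0.0, -1.0]]
contact_force: [-7.0, -0.4, 25.5]
opening: 0.0295
```

It stopped at 0.0194 with the force rising to 25 N, so the shoulder is down. I unload, release and rise, then check by touching the head top with the shut fingers, as I did with the worn bush.

Emit:
{"name": "apply_moves", "arguments": {"series": [[0, 0, -0.001, 0, 0, 0, 1], [0, 0, -0.001, 0, 0, 0, 1], [0, 0, 0, 0, 0, 0, 0], [0, 0, 0, 0, 0, 0, -0.5], [0, 0, 0, 0, 0, 0, -1], [0, 0, 0, 0, 0, 0, -1], [0, 0, 0, 0, 0, 0, -1], [0, 0, 0, 0, 0, 0, -1]]}}

```text
time: 25.67
tcp_pos: [0.5361, -0.0224, 0.0169]
eef_rot: [[-0.985, 0.17, -0.001], [0.17, 0.985, 0.0], [0.001, 0.0, -1.0]]
contact_force: [0.3, 0.0, 0.2]
opening: 0.0854
```

Emit:
{"name": "apply_moves", "arguments": {"series": [[0, 0, -0.01, 0, 0, 0, -1], [0, 0, -0.01, 0, 0, 0, -1], [0, 0, 0, 0, 0, 0, 1], [0, 0, 0, 0, 0, 0, 1], [0, 0, 0, 0, 0, 0, 1], [0, 0, 0, 0, 0, 0, 1], [0, 0, 0, 0, 0, 0, 1], [0, 0, 0, 0, 0, 0, 1]], "force": 25}}

```text
time: 26.33
tcp_pos: [0.5363, -0.0224, 0.0372]
eef_rot: [[-0.985, 0.17, -0.001], [0.17, 0.985, 0.0], [0.001, -0.0, -1.0]]
contact_force: [0.6, 0.8, 0.8]
opening: 0.0123
```

Run:
```python
from h import *
s=read_state();R=s['eef_rot'];print(s['time'],s['tcp_pos'],s['contact_force'],s['opening'])
print(R.T@(np.array([.5366,-.0224,.0275])-s['tcp_pos']))
```

```text
26.3333 [ 0.5362513  -0.02243539  0.03716685] [0.59482028 0.75923302 0.78159938] 0.012317119283090974
[-3.44243305e-04  9.42498676e-05  9.66661025e-03]
```

Now I go down gently, keeping clear of contact until the last 2 mm.

Emit:
{"name": "apply_moves", "arguments": {"series": [[-0.0003, 0, 0, 0, 0, 0, 1], [0, 0, 0, 0, 0, 0, 1], [0, 0, 0.003, 0, 0, 0, 1], [0, 0, 0.003, 0, 0, 0, 1], [0, 0, 0.002, 0, 0, 0, 1], [0, 0, 0, 0, 0, 0, 1], [0, 0, 0, 0, 0, 0, 1], [0, 0, 0, 0, 0, 0, 1]]}}

```text
time: 27.0
tcp_pos: [0.5369, -0.0225, 0.0294]
eef_rot: [[-0.985, 0.17, -0.0], [0.17, 0.985, 0.0], [0.0, 0.0, -1.0]]
contact_force: [-0.1, -0.3, 0.5]
opening: 0.0004
```

Emit:
{"name": "apply_moves", "arguments": {"series": [[0, 0, 0.001, 0, 0, 0, 1], [0, 0, 0.001, 0, 0, 0, 1], [0, 0, 0.001, 0, 0, 0, 1], [0, 0, 0.001, 0, 0, 0, 1], [0, 0, 0, 0, 0, 0, 1], [0, 0, 0, 0, 0, 0, 1], [0, 0, 0, 0, 0, 0, 1], [0, 0, 0, 0, 0, 0, 1]]}}

```text
time: 27.67
tcp_pos: [0.537, -0.0225, 0.0262]
eef_rot: [[-0.985, 0.17, 0.0], [0.17, 0.985, 0.0], [-0.0, 0.0, -1.0]]
contact_force: [-0.3, -0.3, 5.6]
opening: -0.0
```

It touches at 0.0262 with 5.6 N; the seated worn bush gave 0.0260 at 8.8 N. A firm, steady press will make sure of it.

Emit:
{"name": "apply_moves", "arguments": {"series": [[0, 0, 0.0007, 0, 0, 0, 1], [0, 0, 0.0007, 0, 0, 0, 1], [0, 0, 0.0007, 0, 0, 0, 1], [0, 0, 0.0007, 0, 0, 0, 1], [0, 0, 0, 0, 0, 0, 1], [0, 0, 0, 0, 0, 0, 1], [0, 0, 0, 0, 0, 0, 1], [0, 0, 0, 0, 0, 0, 1]]}}

```text
time: 28.33
tcp_pos: [0.537, -0.0224, 0.026]
eef_rot: [[-0.985, 0.17, -0.001], [0.17, 0.985, 0.0], [0.001, 0.0, -1.0]]
contact_force: [-7.5, 0.8, 20.8]
opening: -0.0001
```

Solid at 0.0260 under 21 N. I retract and take the final look.

Emit:
{"name": "apply_moves", "arguments": {"series": [[0, 0, -0.003, 0, 0, 0, 1], [0, 0, -0.005, 0, 0, 0, 1], [0, 0, -0.02, 0, 0, 0, 1], [0, 0, -0.03, 0, 0, 0, 1], [0, 0, -0.03, 0, 0, 0, -1], [0, 0, -0.03, 0, 0, 0, -1], [0, 0, 0, 0, 0, 0, -1], [0, 0, 0, 0, 0, 0, -1]]}}

```text
time: 29.0
tcp_pos: [0.539, -0.0228, 0.143]
eef_rot: [[-0.985, 0.17, 0.005], [0.17, 0.985, -0.001], [-0.005, 0.0, -1.0]]
contact_force: [0.4, 0.2, -0.8]
opening: 0.0482
```

Run:
```python
from h import *
s=read_state();print(s['time'],s['tcp_pos'],s['contact_force'])
a=get_image("wrist")[:,:,::-1];b=get_image("side")[:,:,::-1]
cv2.imwrite('pics/end.png',np.hstack([cv2.resize(a[60:300,160:350],(400,505)),np.vstack([cv2.resize(b[195:257,190:316],(400,197),interpolation=2),cv2.resize(b[130:380,140:400],(400,308))])]))
```

```text
29.0 [ 0.53900174 -0.02281411  0.14296431] [ 0.3773915   0.22839266 -0.75363176]
```

View pics/end.png

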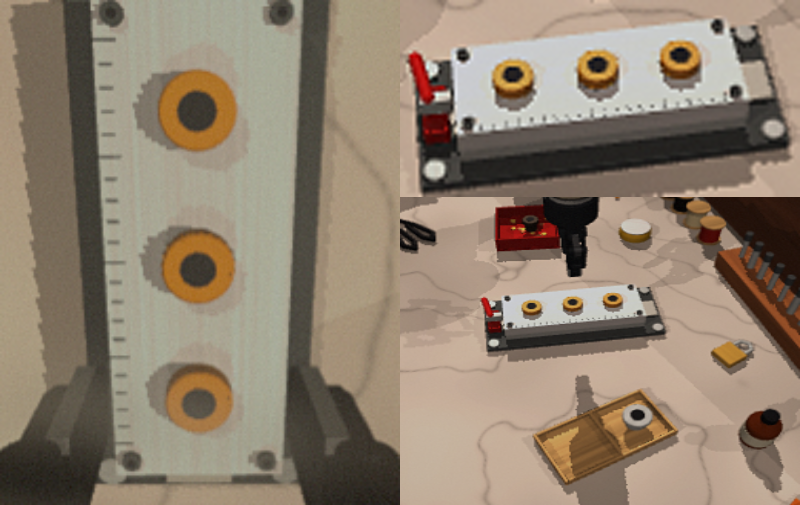

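The new bush sits in line and level with its two neighbours: (198,267) in the left view, between (198,110) and (199,397). The worn bush is in the box and the spare is still in its compartment.

```bash
python3 -c "
from workcell import *
print(hand_in())"
```

```text
the job is handed in; nothing more can be done
None
```

The job is done and handed in at about 29 s. I drew the worn bush out of the middle bore and put it in the scrap box, where it stands upright. I then pressed the new bronze bush squarely home and let go of it.

**Seating checks:**
- Drag rose from about 6 to 13 N on the way in. The bush then stopped firmly at a press of about 25 N.
- The head-top touch came at a reported 0.0262 m with 5.6 N, against 0.0260 m at 8.8 N on the seated worn bush. It held at 0.0260 m under 21 N.
- The last pictures show the new bush level and in line with its neighbours. The spare bush, padlock, dye bottle and wax tin look undisturbed. The maul was outside those final crops, but the arm never went near it.

**What disagreed or failed:**
- **Fingertips:** the shut tips were about 36 mm short of the reported TCP, not at it as stated. The first grasp therefore closed on air above the worn bush. I measured the offset with a light touch on the head and worked from that.
- **First tray estimate:** my first reading of the new bush from the scene picture was about 17 mm off. The side and wrist views corrected it before the grasp.

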